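# Clear the cup rinser and hold its flush lever at the third notch

### The job

Lift the mug off the cup rinser's grate and set it down upright on the counter beside the rinser. Only then press the sprung flush lever down past its first two notches to the third, without pushing it on to the bottom stop, and keep holding it there with the fingers: the lever springs back if let go, so finish while still holding it at the third notch. Leave the other things standing where they are.

Things in the scene. Friction and masses are not known exactly. Their poses are not given: they have to be found in the camera images.
- rinser: fixed aluminium cup rinser. Origin: centre of its underside, on the counter; x to its back, y to its left. Base 200 (x) x 250 (y) x 27 mm; steel grate x -83..83, y -116..34, its top at z 30. Pillar x 2..92, y 53..117, top at z 165; the lever sticks out of a slot in its front (-x) face, with three notch marks either side. The counter right (-y) of it is flat and free in front of the espresso cup
- flush_paddle: black paddle at the end of the flush lever, 40 (x) x 44 (y) x 12 mm, pressed straight down from above. Origin: centre of its top face, in the rinser's frame at x -45, y 85, z 152 mm with the lever at rest; it goes down with the lever, axes as the rinser's. Its far edge is 27 mm in front of the pillar
- flush_lever (a joint): downward travel of the flush lever, m: 0 at rest (top), notches at 0.014, 0.028 and 0.042 (third), bottom stop 0.060. A spring pushes it back up from anywhere: about 4 N at rest rising to 10 N at the bottom; the notches add or take off about 2 N, with humps half way between them and one at 0.049. No notch holds it by itself
- mug: white mug, about 0.3 kg, alone on the grate; 84 mm in diameter, 100 high, 123 long with its handle. Origin on its underside (30 mm above the counter at the start), half way along this length: the cup's axis is at y +20 mm, the handle points to -y. The handle's upright bar is 13 mm thick (x), y -62..-43, z 31..91 mm, and can be pinched from above across x
- honey_jar: glass honey jar, 66 mm in diameter, 102 mm high, stands left of the rinser; origin at the centre of its underside; leave it alone
- espresso_cup: white espresso cup, 58 mm wide, 82 mm with its handle, 54 mm high, stands right of the rinser, towards its back; origin at the centre of its underside; leave it alone
- scone: scone, 75 mm wide, 43 mm high, behind the rinser; origin at the centre of its underside; leave it alone
There are look-alikes about, which are no part of the job. What is shaped like the mug but red is not meant.

How it is judged:
On the way, in this order (a step that is already met when the one before it is completed fails the run):
1. the mug is lifted at least 15 mm clear of the grate (height (world z) of mug above 0.045 m), for 0.1 s.
2. the mug is brought down to the counter (under 15 mm) upright in the fingers, not dropped (height (world z) of mug below 0.015 m and angle between mug's own z axis and vertical below 0.2 rad and contact force between the fingers and mug above 0.5 N), for 0.02 s.
3. the mug stands on the counter beside the rinser, let go and at rest (height (world z) of mug below 0.006 m and angle between mug's own z axis and vertical below 0.08 rad and linear speed of mug below 0.02 m/s and contact force between the fingers and mug below 0.1 N and horizontal distance between mug and rinser below 0.4 m), for 0.2 s.
4. the flush lever is pressed past the first two notches to the third (value of joint flush_lever above 0.036 m), for 0.3 s.
At the end, for the whole second after the job is handed in: The fingers press on the lever's paddle with more than 2 N and hold the lever between 36 and 48 mm of travel (third notch 42 mm); the mug stands upright (within 0.08 rad) and at rest on the counter, its origin within 0.4 m of the rinser's centre (value of joint flush_lever between 0.036 and 0.048 m and contact force between the fingers and flush_paddle above 2 N and height (world z) of mug below 0.006 m and angle between mug's own z axis and vertical below 0.08 rad and linear speed of mug below 0.02 m/s and horizontal distance between mug and rinser below 0.4 m); the arm keeps its last pose, push and grip.
It fails at once if the lever is pressed while the mug is not yet down on the counter (value of joint flush_lever above 0.008 m and height (world z) of mug above 0.015 m).
It fails at once if the lever is pushed on past the third notch to its bottom stop (value of joint flush_lever above 0.055 m).
It fails at once if the mug is tipped over (angle between mug's own z axis and vertical above 0.7 rad).
It fails at once if a bystander is shifted by more than 30 mm (distance of any of honey_jar, espresso_cup, scone from where it was at the start of the episode above 0.03 m).
It also fails if it takes over 67 s, if anything falls off the work surface, if the arm or the gripper's body presses on something with over 40 N, if the wrist force passes 120 N, or if a joint passes its speed limit or range.

### The arm

A 6-joint arm with a two-finger parallel gripper is mounted at the origin on a cart in front of the work surface, level with it; the furniture and walls round the work are solid. World frame = base frame: x ahead of the robot, y to its left, z up, the work surface at z = 0. Lengths are in m, angles in rad, forces in N, time in s.
With the tool pointing down it reaches from about 0.25 to 0.725 m from the base axis. Payload 4 kg.
Tool frame: the origin (TCP) lies midway between the tips of the shut fingers; the grasp point (between the pads) lies 19 mm behind it; z points along the fingers, y is the line along which they close (so a half turn about z gives the same grasp; the last joint's range is limited). The gripper opens to 85 mm and grips with 20 to 120 N. Pads are 22 mm wide; open, the fingers measure 114 mm over their backs; the gripper's body (76 mm by 85 mm) begins 54 mm behind the grasp point. The pads swing forward as they close: fully open they stand 13 mm farther back than shut.
Start: joints at [0, 0.241, 0.005, 1.335, 0, 1.571], TCP at [0.5, -0, 0.231] pointing down, gripper open.
Joint ranges: [-2.72, 2.72], [-1.05, 1.87], [-1.09, 1.28], [-1.99, 2.15], [-1.42, 1.44], [-3.14, 3.14]. Speed limits (rad/s): [2.79, 2.79, 3.14, 3.14, 3.14, 3.14].

### API

Orientations are given as a unit quaternion [x, y, z, w].
In Python, from workcell import get_obs, camera, job_done, silhouettes gives the robot as it stands. The module is installed in compiled form; this text tells all that it offers.
- The arm moves only by the tool drive_tool, never from a script. Its argument "increments" is a list of rows, each a list of 3 entries, a list of its own where there are three numbers: the shift along the world's x, y, z in mm, then the turn, a rotation vector about the world's x, y, z in degrees, then the opening, from 0 (shut) to 1 (fully open). A call has 1 to 8 rows; each row shifts and turns the commanded pose from where the row before left it; what a row does not reach is not made up. A row lasts 1/12 s, in which the tool goes at most 41.7 mm and 7.16 degrees, less where a joint would pass 70% of its speed; a pose out of reach is approached as far as the arm can. A call is refused whole if a number of a shift passes 41.7 or a number of a turn 7.16, either way. A call with a gripper value outside its range is refused whole. The fingers move at their own pace and stop on an object; the grip force is fixed at half the most. Time passes only in rows, so rows that do not move let the fingers close. It gives the time, the measured TCP pose, the force, the opening and the grip force at its end, in the units of the state.
- get_obs(): the state, without advancing time (a new reading comes with each control period).
- camera(name): name is "scene" or "side" or "wrist"; returns a dict with "image" (384x512x3 uint8, red, green, blue), "K" (3x3 intrinsics, pixels), "k1" (the pictures are not rectified: a ray, as slopes to the right and down, at radius r is drawn at 1 + k1 r^2 times it, then the intrinsics apply), "view" (4x4, takes a point from world to camera coordinates). Camera axes: x right, y down, z forward; pixel columns grow to the right and rows downward; lengths in m; the calibration is good to about 2 mm. A picture is of the moment at which its call begins. There is no depth.
- job_done(): hands the job in; it is judged then, once.
Trained networks look in a picture, given as the dict that the camera call returned (one of the last four; its "shot" number tells which), for a name from the list of things; names that differ only in an ending like _2 or _b are one class to them, and where a whole thing is asked for, a point or a joint stands for the part that bears it (a point fixed in the world has none). Each returns a list of dicts, best first, with "conf" (0 to 1); they miss things now and then, are a little off and sometimes report something else, mostly with a low value. They report only what shows in the picture. A call takes as long as a camera call. They do not tell look-alikes from the thing itself.
- silhouettes(query, picture): "region" (384x512 bool, what is visible of it) and "bbox" ([left, top, right, bottom] in pixels, round what is visible of it).
The state is a dict: "clock": time; "joint_pos": joint angles; "joint_vel": joint speeds; "tau": joint torques, N m; "eef_pos": TCP position; "tool_rot": TCP orientation; "ft_force": force on the tool from outside, world axes, zero at the start; "ft_torque": the same for the moment, N m; "grip_width": finger opening in m; "grasp_force": force on a finger pad.
Only numpy, scipy, OpenCV 4.12 (cv2) and the standard library are available. Lean on these libraries where they do the work, as an engineer would, in place of code of your own. Each camera call takes 0.05 s, during which the arm holds its last target. There are 200 camera calls.

## Working session

There is one attempt and no reset: what is moved stays moved. The work goes in short steps, Python scripts to look and compute and a tool call to move; the robot and the scene stay as the last step left them, time stands still between calls to the robot, and variables do not carry over. Pictures are saved under pics/ and viewed, at most 10 in all, crops included, and the job is handed in when it is done.

Besides the shell and the picture viewer there is one more tool, called after "Call:" by a JSON object that holds its "name" and its "arguments", one argument or row to a line. drive_tool: Moves the arm, as the interface text tells. Its arguments: {"type":"object","properties":{"increments":{"type":"array"}},"required":["increments"]}

```bash
mkdir -p pics
cat > h.py <<'E'
import numpy as np, cv2
from workcell import get_obs, camera, job_done, silhouettes
def snap(names, fn, cams=("scene","side")):
    ims=[];out={}
    for c in cams:
        p=camera(c); im=cv2.cvtColor(p["image"],cv2.COLOR_RGB2BGR).copy(); out[c]=(p,{})
        for n in names:
            r=silhouettes(n,p); out[c][1][n]=r
            for d in r[:3]:
                print(c,n,round(d["conf"],2),np.round(d["bbox"]).astype(int))
                cs,_=cv2.findContours(d["region"].astype(np.uint8),0,2); 
                cv2.drawContours(im,cs,-1,(0,200,0),1); cv2.putText(im,n[:6],tuple(int(v) for v in d["bbox"][:2]),0,.35,(255,0,255),1)
        ims.append(im)
    cv2.imwrite(fn, ims[0] if len(ims)==1 else cv2.resize(np.vstack(ims) if 0 else np.hstack(ims),(800,300)))
    return out
def proj(p,X):
    X=np.atleast_2d(X); c=(np.c_[X,np.ones(len(X))]@p["view"].T)[:,:3]
    s=c[:,:2]/c[:,2:]; r2=(s**2).sum(1,keepdims=True); s=s*(1+p["k1"]*r2)
    return np.c_[s,np.ones(len(s))]@p["K"].T[:,:2]
def ground(p,uv,z):
    s0=(np.array(uv)-p["K"][:2,2])/np.array([p["K"][0,0],p["K"][1,1]]); s=s0.copy()
    for _ in range(20): s=s0/(1+p["k1"]*(s@s))
    R=p["view"][:3,:3]; o=-R.T@p["view"][:3,3]; d=R.T@np.r_[s,1]
    return o+d*(z-o[2])/d[2]
E
python3 - <<'E'
from h import *
import pickle
o=snap(["rinser","flush_paddle","mug","honey_jar","espresso_cup","scone"],"pics/a.png")
pickle.dump(o,open("a.pkl","wb"))
for c in o:
    cv2.imwrite(f"pics/{c}0.png",cv2.cvtColor(o[c][0]["image"],cv2.COLOR_RGB2BGR))
    v=o[c][0]["view"]; print(c,np.round(-v[:3,:3].T@v[:3,3],3),o[c][0]["K"][0,0],o[c][0]["k1"])
    print(np.round(v,2))
E
```

```text
scene rinser 0.72 [264 238 297 257]
scene rinser 0.6 [223 205 352 310]
scene flush_paddle 0.93 [265 234 300 258]
scene mug 0.86 [278 196 330 252]
scene mug 0.59 [331 132 361 178]
scene honey_jar 0.81 [189 278 228 334]
scene espresso_cup 0.77 [302 176 325 203]
scene scone 0.63 [224 198 251 217]
side rinser 0.58 [257 201 346 269]
side flush_paddle 0.57 [314 206 340 221]
side mug 0.83 [283 186 318 204]
side honey_jar 0.87 [304 271 333 318]
side espresso_cup 0.88 [256 172 272 198]
side scone 0.64 [218 215 244 242]
scene [0.074 0.834 0.882] 492.8664379457865 -0.17854887722520144
[[-0.8  -0.6  -0.02  0.58]
 [-0.37  0.53 -0.77  0.26]
 [ 0.47 -0.61 -0.64  1.04]
 [ 0.    0.    0.    1.  ]]
side [0.769 0.875 0.735] 354.4560029373517 -0.05932249536775309
[[-0.98  0.19 -0.01  0.6 ]
 [ 0.12  0.6  -0.79 -0.04]
 [-0.14 -0.78 -0.61  1.24]
 [ 0.    0.    0.    1.  ]]
```

View pics/a.png

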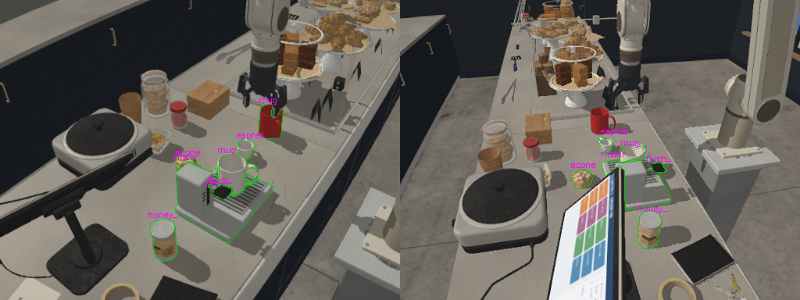

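View pics/scene0.png

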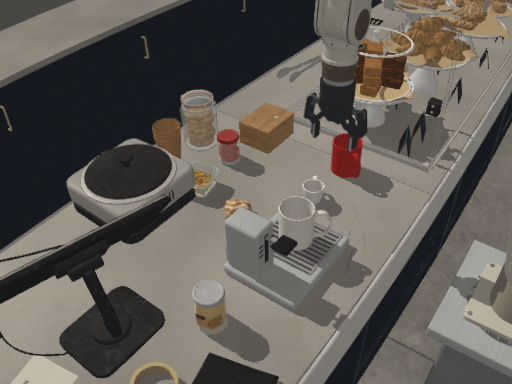

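```bash
cat > fit.py <<'E'
from h import *
from scipy.optimize import minimize
def box(a,b,c,d,e,f): return np.array([[x,y,z] for x in(a,b) for y in(c,d) for z in(e,f)])/1e3
def cyl(r,z0,z1,cx=0,cy=0):
    t=np.linspace(0,2*np.pi,40); return np.array([[cx+r*np.cos(q),cy+r*np.sin(q),z] for z in(z0,z1) for q in t])/1e3
RIN=[box(-100,100,-125,125,0,27),box(2,92,53,117,0,165)]
MUG=[cyl(42,0,100,0,20),box(-6,6,-62,-43,31,91),box(-6,6,-50,-15,79,91),box(-6,6,-50,-15,31,43)]
def place(P,v,z):
    c,s=np.cos(v[2]),np.sin(v[2]); return P@np.array([[c,-s,0],[s,c,0],[0,0,1]]).T+[v[0],v[1],z]
def mask(p,parts,v,z):
    m=np.zeros((384*4,512*4),np.uint8)
    for P in parts: cv2.fillConvexPoly(m,cv2.convexHull(np.round(proj(p,place(P,v,z))*4+1.5).astype(np.int32)),1)
    return cv2.resize(m.astype(np.float32),(512,384),interpolation=cv2.INTER_AREA)
def fit(views,parts,z,inits):
    # views: list of (p, region, ignore)
    def cost(v):
        t=0
        for p,r,ig in views:
            m=mask(p,parts,v,z); w=~ig
            t+=1-np.minimum(m,r)[w].sum()/np.maximum(m,r)[w].sum()
        return t
    best=None
    for i in inits:
        q=minimize(cost,i,method="Nelder-Mead",options=dict(initial_simplex=np.array([i]+[list(np.array(i)+d) for d in ([.03,0,0],[0,.03,0],[0,0,.3])]),maxiter=150,xatol=2e-4,fatol=1e-4))
        if best is None or q.fun<best.fun: best=q
    return best
E
cat > run.py <<'E'
from fit import *
import pickle
o=pickle.load(open("a.pkl","rb")); (ps,ds),(pd,dd)=o["scene"],o["side"]
no=np.zeros((384,512),bool)
ms,pads=ds["mug"][0]["region"],ds["flush_paddle"][0]["region"]; rs=ds["rinser"][1]["region"]
md,rd=dd["mug"][0]["region"],dd["rinser"][0]["region"]; padd=dd["flush_paddle"][0]["region"]
k=np.ones((5,5),np.uint8); D=lambda m:cv2.dilate(m.astype(np.uint8),k)>0
g=ground(ps,(300,265),0.03); print("guess",g)
i=[[g[0],g[1],a] for a in (-.9,-.3,.3,.9)]
r=fit([(ps,rs,D(ms)|D(pads))],RIN,0,i); print("rinser scene",r.x.round(4),r.fun)
# side: ignore monitor area: everything outside rd dilated is uncertain on left/bottom; use separately
r2=fit([(ps,rs,D(ms)|D(pads)),(pd,rd,D(md)|D(padd))],RIN,0,[r.x]); print("rinser both",r2.x.round(4),r2.fun)
v=r.x
occ=D(mask(ps,[RIN[1]],v,0)>.3)|D(pads)
gm=ground(ps,(297,240),.03)
i=[[gm[0],gm[1],v[2]+a] for a in(-1.2,-.5,0,.5,1.2)]
q=fit([(ps,ms,occ)],MUG,.03,i); print("mug scene",q.x.round(4),q.fun)
q2=fit([(ps,ms,occ),(pd,md,D(rd))],MUG,.03,[q.x]); print("mug both",q2.x.round(4),q2.fun)
R=lambda w,vv: place(np.array(vv)[None]/1e3,w,0)[0].round(4)
print("paddle",R(v,[-45,85,152]))
for n,h in(("espresso_cup",27),("honey_jar",51),("scone",20)):
    b=ds[n][0]["bbox"]; b2=dd[n][0]["bbox"]; print(n,ground(ps,[(b[0]+b[2])/2,(b[1]+b[3])/2],h/1e3).round(3),ground(pd,[(b2[0]+b2[2])/2,(b2[1]+b2[3])/2],h/1e3).round(3))
b=ds["mug"][1]["bbox"];print("red",ground(ps,[(b[0]+b[2])/2,(b[1]+b[3])/2],.05).round(3))
out=[]
for p in(ps,pd):
    im=cv2.resize(cv2.cvtColor(p["image"],cv2.COLOR_RGB2BGR),None,fx=2,fy=2)
    for parts,w,z,c in((RIN,v,0,(0,255,0)),(MUG,q.x,.03,(255,0,255)),([place(box(-65,-25,63,107,140,152),[0,0,0],0)],v,0,(0,255,255))):
        for P in parts: cv2.polylines(im,[cv2.convexHull((proj(p,place(P,w,z))*2).astype(np.int32))],True,c,1)
    x=440 if p is ps else 430
    out.append(im[340:680,x:x+300])
cv2.imwrite("pics/fit.png",np.hstack(out))
E
python3 run.py
```

```text
guess [0.45451868 0.19024095 0.03      ]
rinser scene [0.5057 0.1636 0.0068] 0.061970055103302
rinser both [0.5053 0.1619 0.0087] 0.3371809124946594
mug scene [0.5183 0.1093 0.564 ] 0.16315263509750366
mug both [0.5105 0.1105 0.2671] 0.33993613719940186
paddle [0.4601 0.2483 0.152 ]
espresso_cup [ 0.572 -0.058  0.027] [ 0.563 -0.06   0.027]
honey_jar [0.537 0.411 0.051] [0.533 0.412 0.051]
scone [0.698 0.111 0.02 ] [0.699 0.122 0.02 ]
red [ 0.563 -0.219  0.05 ]
```

View pics/fit.png

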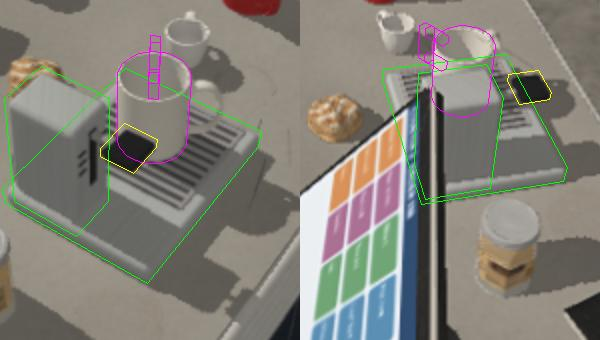

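```bash
sed -i 's/^i=\[\[gm.*/i=[[.5076-.02*-np.sin(a),.1262-.02*np.cos(a),a] for a in(-.3,-.6,-.9,-1.2)]/' run.py
sed -i 's/^q2=.*/for a in np.arange(-1.4,-.1,.15):\n    w=[.5076+.02*np.sin(a),.1262-.02*np.cos(a),a]; m=mask(ps,MUG,w,.03); print(round(a,2),np.minimum(m,ms)[~occ].sum()\/np.maximum(m,ms)[~occ].sum())\nax=q.x[:2]+.02*np.array([-np.sin(q.x[2]),np.cos(q.x[2])]);print("axis",ax,"bar",q.x[:2]-.0525*np.array([-np.sin(q.x[2]),np.cos(q.x[2])]))/' run.py; python3 run.py
```

```text
guess [0.45451868 0.19024095 0.03      ]
rinser scene [0.5057 0.1636 0.0068] 0.061970055103302
rinser both [0.5053 0.1619 0.0087] 0.3371809124946594
mug scene [ 0.5046  0.1062 -0.1595] 0.17886513471603394
-1.4 0.7816796
-1.25 0.79800284
-1.1 0.81246763
-0.95 0.8063943
-0.8 0.79265314
-0.65 0.7822959
-0.5 0.78978735
-0.35 0.80596274
-0.2 0.8186518
axis [0.50774886 0.12598583] bar [0.4962316  0.05440649]
paddle [0.4601 0.2483 0.152 ]
espresso_cup [ 0.572 -0.058  0.027] [ 0.563 -0.06   0.027]
honey_jar [0.537 0.411 0.051] [0.533 0.412 0.051]
scone [0.698 0.111 0.02 ] [0.699 0.122 0.02 ]
red [ 0.563 -0.219  0.05 ]
```

View pics/fit.png

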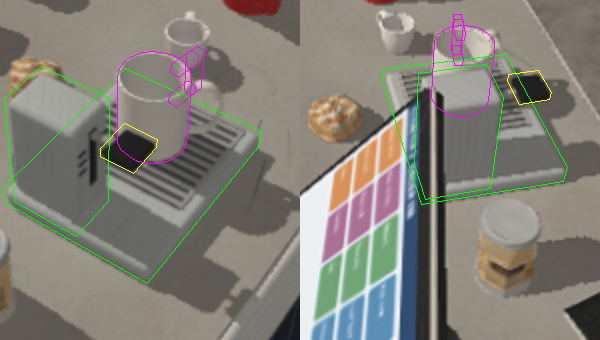

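Call:
{"name": "drive_tool", "arguments": {
  "increments": [
    [[-10,10,20],[0,0,0],1],
    [[-15,15,20],[0,0,0],1],
    [[-15,20,15],[0,0,0],1],
    [[-10,15,5],[0,0,0],1],
    [[0,0,0],[0,0,0],1],
    [[0,0,0],[0,0,0],1]
  ]
}}

```text
clock: 1.2
eef_pos: [0.4501, 0.0605, 0.2919]
tool_rot: [0.706, 0.708, 0.001, 0.001]
ft_force: [-0.0, -1.1, -1.0]
grip_width: 0.0852
grasp_force: 0.0
```

Run:
```python
from fit import *
p=camera("wrist"); r=silhouettes("mug",p)
for d in r: print(round(d["conf"],2),d["bbox"])
im=cv2.cvtColor(p["image"],cv2.COLOR_RGB2BGR)
for a,c in((-1.1,(255,0,255)),(-.8,(255,255,0))):
    w=[.5076+.02*np.sin(a),.1262-.02*np.cos(a),a]
    for P in MUG: cv2.polylines(im,[cv2.convexHull(proj(p,place(P,w,.03)).astype(np.int32))],True,c,1)
P=box(-65,-25,63,107,140,152); cv2.polylines(im,[cv2.convexHull(proj(p,place(P,[.5057,.1636,.0068],0)).astype(np.int32))],True,(0,255,255),1)
cv2.imwrite("pics/w1.png",im); print(get_obs()["eef_pos"],get_obs()["tool_rot"])
import pickle; pickle.dump((p,r),open("w1.pkl","wb"))
```

```text
0.81 [249.1, 66.9, 361.1, 153.3]
0.69 [285.9, 295.4, 343.9, 329.5]
[0.45016723 0.05963514 0.29085588] [ 7.07149007e-01  7.07064500e-01 -2.69956361e-04  5.04958691e-05]
```

View pics/w1.png

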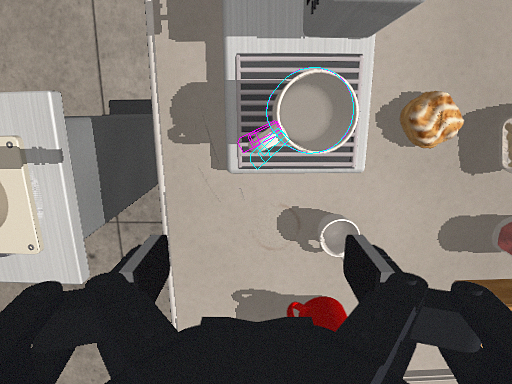

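```bash
cat > run2.py <<'E'
from fit import *
import pickle
p,r=pickle.load(open("w1.pkl","rb")); reg=r[0]["region"]; no=np.zeros_like(reg)
a=-1.05; i=[.5076+.02*np.sin(a),.1262-.02*np.cos(a),a]
q=fit([(p,reg,no)],MUG,.03,[i]); 
d=np.array([np.sin(q.x[2]),-np.cos(q.x[2])])
print("wrist",q.x.round(4),q.fun,"axis",q.x[:2]-.02*d,"bar",q.x[:2]+.0525*d, "deg",np.degrees(q.x[2]))
# handle pixel on its own: hi-res view
print("bar by pixel",ground(p,(262,138),.121).round(4),"edge",ground(p,(165,240),0).round(3),"esp",ground(p,(339,237),.05).round(3),"esp handle",ground(p,(312,245),.04).round(3))
im=cv2.cvtColor(p["image"],cv2.COLOR_RGB2BGR)[50:190,220:380]; im=cv2.resize(im,None,fx=4,fy=4,interpolation=cv2.INTER_CUBIC)
for P in MUG: cv2.polylines(im,[cv2.convexHull(((proj(p,place(P,q.x,.03))-[220,50])*4+2).astype(np.int32))],True,(255,0,255),1)
cs,_=cv2.findContours(cv2.resize(reg[50:190,220:380].astype(np.uint8),None,fx=4,fy=4),0,2); cv2.drawContours(im,cs,-1,(0,255,0),1)
cv2.imwrite("pics/w1f.png",im)
E
python3 run2.py
```

```text
wrist [ 0.4954  0.1153 -1.0286] 0.04826009273529053 axis [0.51257768 0.12560976] bar [0.45047494 0.08819988] deg -58.93579146126612
bar by pixel [0.4573 0.099  0.121 ] edge [ 0.304 -0.074  0.   ] esp [ 0.57  -0.046  0.05 ] esp handle [ 0.534 -0.063  0.04 ]
```

View pics/w1f.png

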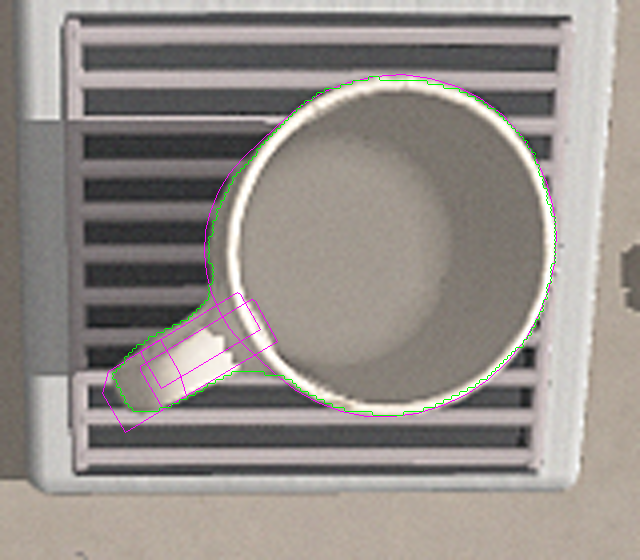

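Call:
{"name": "drive_tool", "arguments": {
  "increments": [
    [[0,4,0],[0,0,-7],0.6],
    [[0,4,0],[0,0,-7],0.6],
    [[0,4,0],[0,0,-7],0.6],
    [[0,4,0],[0,0,-7],0.6],
    [[0,4,0],[0,0,-7],0.6],
    [[0,4,0],[0,0,-7],0.6],
    [[0,4,0],[0,0,-7],0.6],
    [[0,0,0],[0,0,-7],0.6]
  ]
}}

```text
clock: 1.97
eef_pos: [0.4503, 0.0876, 0.2902]
tool_rot: [0.957, 0.289, -0.001, -0.0]
ft_force: [0.6, -0.2, 0.3]
grip_width: 0.0511
grasp_force: 0.0
```

Call:
{"name": "drive_tool", "arguments": {
  "increments": [
    [[0,0,-20],[0,0,-3],0.6],
    [[0,0,-30],[0,0,0],0.6],
    [[0,0,-30],[0,0,0],0.6],
    [[0,0,-20],[0,0,0],0.6],
    [[0,0,-10],[0,0,0],0.6],
    [[0,0,0],[0,0,0],0.6],
    [[0,0,0],[0,0,0],0.6]
  ]
}}

```text
clock: 2.55
eef_pos: [0.4497, 0.0872, 0.1803]
tool_rot: [0.964, 0.267, -0.001, -0.0]
ft_force: [-0.2, 0.3, 0.2]
grip_width: 0.0511
grasp_force: 0.0
```

Run:
```python
from fit import *
from scipy.spatial.transform import Rotation as R
ob=get_obs(); print(ob["eef_pos"],R.from_quat(ob["tool_rot"]).as_matrix().round(3),ob["joint_pos"].round(2) if hasattr(ob["joint_pos"],"round") else ob["joint_pos"],ob["grip_width"])
p=camera("wrist"); q=camera("scene"); w=[.4954,.1153,-1.0286]
ims=[]
for c in(p,q):
    im=cv2.cvtColor(c["image"],cv2.COLOR_RGB2BGR)
    for P in MUG: cv2.polylines(im,[cv2.convexHull(proj(c,place(P,w,.03)).astype(np.int32))],True,(255,0,255),1)
    ims.append(im)
cv2.imwrite("pics/w2.png",np.hstack([cv2.resize(ims[0],(400,300)),cv2.resize(ims[1][120:300,210:450],(400,300))]))
```

```text
[0.44970962 0.08722237 0.18031455] [[ 0.858  0.514 -0.003]
 [ 0.514 -0.858 -0.001]
 [-0.003 -0.001 -1.   ]] [ 0.19  0.19 -0.19  1.19 -0.    2.79] 0.051070880770472574
```

View pics/w2.png

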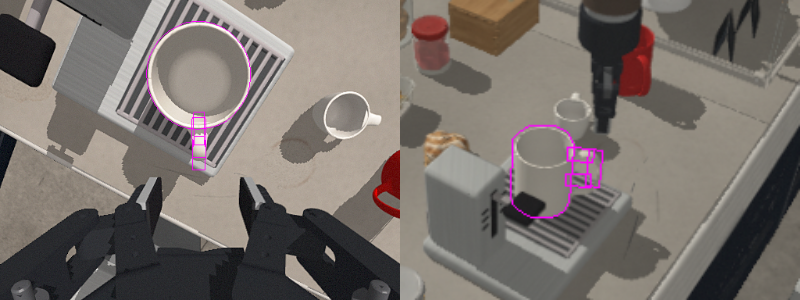

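Call:
{"name": "drive_tool", "arguments": {
  "increments": [
    [[0,0,-25],[0,0,0],0.6],
    [[0,0,-25],[0,0,0],0.6],
    [[0,0,-25],[0,0,0],0.6],
    [[0,0,-15],[0,0,0],0.6],
    [[0,0,-7],[0,0,0],0.6],
    [[0,0,0],[0,0,0],0.3],
    [[0,0,0],[0,0,0],0.1],
    [[0,0,0],[0,0,0],0]
  ]
}}

```text
clock: 3.32
eef_pos: [0.4514, 0.0883, 0.0858]
tool_rot: [0.964, 0.267, 0.002, 0.0]
ft_force: [-1.2, 0.4, 0.7]
grip_width: 0.0153
grasp_force: 0.5
```

Call:
{"name": "drive_tool", "arguments": {
  "increments": [
    [[0,0,0],[0,0,0],0],
    [[0,0,0],[0,0,0],0],
    [[0,0,0],[0,0,0],0],
    [[0,0,0],[0,0,0],0]
  ]
}}

```text
clock: 3.65
eef_pos: [0.4512, 0.0882, 0.0858]
tool_rot: [0.964, 0.267, 0.002, 0.0]
ft_force: [-1.5, -0.9, 6.1]
grip_width: 0.0118
grasp_force: 57.7
```

Call:
{"name": "drive_tool", "arguments": {
  "increments": [
    [[0,0,5],[0,0,0],0],
    [[0,0,10],[0,0,0],0],
    [[0,0,15],[0,0,0],0],
    [[0,0,15],[0,0,0],0],
    [[0,0,10],[0,0,0],0],
    [[0,0,0],[0,0,0],0],
    [[0,0,0],[0,0,0],0]
  ]
}}

```text
clock: 4.23
eef_pos: [0.4498, 0.0879, 0.1393]
tool_rot: [0.964, 0.267, -0.0, 0.0]
ft_force: [-0.3, 0.2, -2.5]
grip_width: 0.012
grasp_force: 56.7
```

Call:
{"name": "drive_tool", "arguments": {
  "increments": [
    [[-6,-10,0],[0,0,0],0],
    [[-11,-20,0],[0,0,0],0],
    [[-14,-28,0],[0,0,0],0],
    [[-16,-30,0],[0,0,0],0],
    [[-14,-28,0],[0,0,0],0],
    [[-12,-22,0],[0,0,0],0],
    [[-8,-13,0],[0,0,0],0],
    [[-2,-4,0],[0,0,0],0]
  ]
}}

```text
clock: 4.9
eef_pos: [0.3637, -0.0688, 0.1381]
tool_rot: [0.964, 0.266, -0.002, -0.0]
ft_force: [0.0, -0.1, -3.8]
grip_width: 0.0121
grasp_force: 56.8
```

Call:
{"name": "drive_tool", "arguments": {
  "increments": [
    [[0,0,0],[0,0,0],0],
    [[0,0,-10],[0,0,0],0],
    [[0,0,-20],[0,0,0],0],
    [[0,0,-20],[0,0,0],0],
    [[0,0,-10],[0,0,0],0],
    [[0,0,0],[0,0,0],0],
    [[0,0,0],[0,0,0],0]
  ]
}}

```text
clock: 5.48
eef_pos: [0.3666, -0.0663, 0.0787]
tool_rot: [0.963, 0.268, -0.001, -0.001]
ft_force: [1.1, 1.0, -3.2]
grip_width: 0.012
grasp_force: 56.9
```

Run:
```python
from h import *
o=get_obs(); print(o["eef_pos"],o["grip_width"],o["ft_force"])
im=cv2.cvtColor(camera("scene")["image"],cv2.COLOR_RGB2BGR)[100:280,220:460]
im2=cv2.cvtColor(camera("wrist")["image"],cv2.COLOR_RGB2BGR)
cv2.imwrite("pics/l.png",np.hstack([cv2.resize(im,(400,300)),cv2.resize(im2,(400,300))]))
```

```text
[ 0.36657121 -0.06629238  0.07872142] 0.012034802066426842 [ 1.06643589  1.03268938 -3.16726638]
```

View pics/l.png

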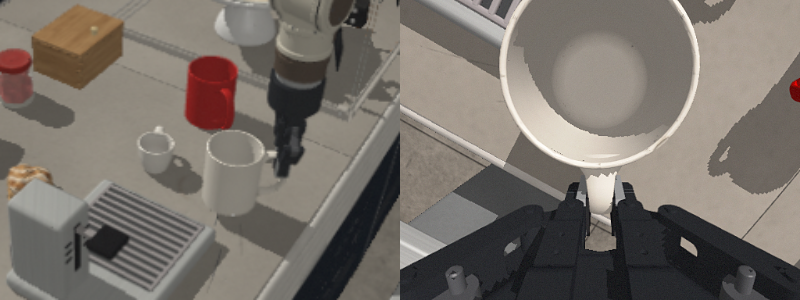

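Call:
{"name": "drive_tool", "arguments": {
  "increments": [
    [[0,0,-8],[0,0,0],0],
    [[0,0,-6],[0,0,0],0],
    [[0,0,-3],[0,0,0],0],
    [[0,0,-2],[0,0,0],0],
    [[0,0,0],[0,0,0],0],
    [[0,0,0],[0,0,0],0]
  ]
}}

```text
clock: 6.08
eef_pos: [0.3669, -0.067, 0.0602]
tool_rot: [0.964, 0.267, -0.0, -0.0]
ft_force: [-0.3, -0.0, -3.4]
grip_width: 0.012
grasp_force: 56.9
```

Call:
{"name": "drive_tool", "arguments": {
  "increments": [
    [[0,0,-2],[0,0,0],0],
    [[0,0,0],[0,0,0],0],
    [[0,0,0],[0,0,0],0]
  ]
}}

```text
clock: 6.33
eef_pos: [0.367, -0.067, 0.0583]
tool_rot: [0.964, 0.267, 0.0, 0.0]
ft_force: [0.2, -0.3, -3.2]
grip_width: 0.012
grasp_force: 56.9
```

Call:
{"name": "drive_tool", "arguments": {
  "increments": [
    [[0,0,-1],[0,0,0],0],
    [[0,0,-1],[0,0,0],0],
    [[0,0,0],[0,0,0],0],
    [[0,0,0],[0,0,0],0]
  ]
}}

```text
clock: 6.67
eef_pos: [0.3672, -0.067, 0.0564]
tool_rot: [0.964, 0.267, 0.0, 0.0]
ft_force: [-0.7, 0.3, -2.9]
grip_width: 0.0123
grasp_force: 57.1
```

Call:
{"name": "drive_tool", "arguments": {
  "increments": [
    [[0,0,-1],[0,0,0],0],
    [[0,0,0],[0,0,0],0],
    [[0,0,0],[0,0,0],0]
  ]
}}

```text
clock: 6.92
eef_pos: [0.367, -0.0671, 0.0559]
tool_rot: [0.964, 0.267, 0.0, 0.0]
ft_force: [-3.1, 0.0, 5.1]
grip_width: 0.0123
grasp_force: 58.7
```

Call:
{"name": "drive_tool", "arguments": {
  "increments": [
    [[0,0,0],[0,0,0],0.2],
    [[0,0,0],[0,0,0],0.3],
    [[0,0,0],[0,0,0],0.4],
    [[0,0,0],[0,0,0],0.5],
    [[0,0,0],[0,0,0],0.5],
    [[0,0,0],[0,0,0],0.5]
  ]
}}

```text
clock: 7.42
eef_pos: [0.3671, -0.067, 0.0553]
tool_rot: [0.964, 0.267, 0.0, -0.0]
ft_force: [-0.7, -0.3, 0.4]
grip_width: 0.0426
grasp_force: 0.0
```

Call:
{"name": "drive_tool", "arguments": {
  "increments": [
    [[0,0,10],[0,0,0],0.5],
    [[0,0,25],[0,0,0],0.5],
    [[0,0,35],[0,0,0],0.5],
    [[0,0,40],[0,0,0],0.5],
    [[0,0,40],[0,0,0],0.5],
    [[0,0,20],[0,0,0],0.5],
    [[0,0,0],[0,0,0],0.2],
    [[0,0,0],[0,0,0],0]
  ]
}}

```text
clock: 8.08
eef_pos: [0.3679, -0.0672, 0.2264]
tool_rot: [0.964, 0.267, 0.002, 0.001]
ft_force: [-0.2, 1.0, -0.5]
grip_width: 0.0191
grasp_force: 0.0
```

Run:
```python
from fit import *
p=camera("scene"); o=camera("wrist"); print(get_obs()["eef_pos"],get_obs()["grip_width"])
w=[.505+0,.1636,.0068]
ims=[]
for c,cr in((p,(120,320,210,450)),(o,(0,384,0,512))):
    im=cv2.cvtColor(c["image"],cv2.COLOR_RGB2BGR)
    a=-1.0286; B=np.array([.367,-.067]); d=np.array([np.sin(a),-np.cos(a)]); m=B-.0525*d
    for P in MUG: cv2.polylines(im,[cv2.convexHull(proj(c,place(P,[*m,a],0)).astype(np.int32))],True,(255,0,255),1)
    ims.append(cv2.resize(im[cr[0]:cr[1],cr[2]:cr[3]],(400,300)))
cv2.imwrite("pics/pl.png",np.hstack(ims))
```

```text
[ 0.36619009 -0.06683051  0.22419037] 0.004263668276152075
```

View pics/pl.png

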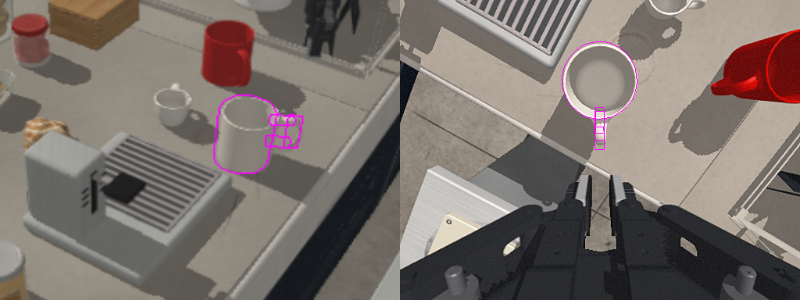

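Call:
{"name": "drive_tool", "arguments": {
  "increments": [
    [[6,18,0],[0,0,7],0],
    [[10,35,0],[0,0,7],0],
    [[11,38,0],[0,0,7],0],
    [[11,38,0],[0,0,7],0],
    [[11,38,0],[0,0,7],0],
    [[11,38,0],[0,0,7],0],
    [[11,38,0],[0,0,7],0],
    [[10,35,0],[0,0,7],0]
  ]
}}

```text
clock: 8.85
eef_pos: [0.4471, 0.2128, 0.2229]
tool_rot: [0.723, 0.691, -0.002, -0.001]
ft_force: [1.0, -1.4, 0.3]
grip_width: 0.0002
grasp_force: 0.0
```

Call:
{"name": "drive_tool", "arguments": {
  "increments": [
    [[6,24,0],[0,0,3],0],
    [[3,13,0],[0,0,0],0],
    [[0,0,0],[0,0,0],0],
    [[0,0,0],[0,0,0],0]
  ]
}}

```text
clock: 9.18
eef_pos: [0.456, 0.2475, 0.2235]
tool_rot: [0.707, 0.707, -0.002, -0.0]
ft_force: [0.1, -0.7, 0.1]
grip_width: 0.0002
grasp_force: 0.0
```

Call:
{"name": "drive_tool", "arguments": {
  "increments": [
    [[0,0,-20],[0,0,0],0],
    [[0,0,-25],[0,0,0],0],
    [[0,0,-12],[0,0,0],0],
    [[0,0,-5],[0,0,0],0],
    [[0,0,0],[0,0,0],0],
    [[0,0,0],[0,0,0],0]
  ]
}}

```text
clock: 9.68
eef_pos: [0.4571, 0.247, 0.1638]
tool_rot: [0.708, 0.706, -0.0, 0.0]
ft_force: [0.1, 0.2, -0.6]
grip_width: 0.0001
grasp_force: 0.0
```

Call:
{"name": "drive_tool", "arguments": {
  "increments": [
    [[0,0,-5],[0,0,0],0],
    [[0,0,-5],[0,0,0],0],
    [[0,0,-2],[0,0,0],0],
    [[0,0,-2],[0,0,0],0],
    [[0,0,0],[0,0,0],0],
    [[0,0,0],[0,0,0],0]
  ]
}}

```text
clock: 10.18
eef_pos: [0.4574, 0.248, 0.1504]
tool_rot: [0.707, 0.707, 0.001, 0.0]
ft_force: [-1.8, -1.8, 7.3]
grip_width: 0.0001
grasp_force: 3.5
```

Call:
{"name": "drive_tool", "arguments": {
  "increments": [
    [[0,0,-4],[0,0,0],0],
    [[0,0,-5],[0,0,0],0],
    [[0,0,-5],[0,0,0],0],
    [[0,0,-5],[0,0,0],0],
    [[0,0,-5],[0,0,0],0],
    [[0,0,-4],[0,0,0],0],
    [[0,0,0],[0,0,0],0],
    [[0,0,0],[0,0,0],0]
  ]
}}

```text
clock: 10.85
eef_pos: [0.4574, 0.248, 0.1226]
tool_rot: [0.707, 0.707, 0.001, 0.001]
ft_force: [-2.3, -2.2, 8.6]
grip_width: 0.0
grasp_force: 4.0
```

Call:
{"name": "drive_tool", "arguments": {
  "increments": [
    [[0,0,-4],[0,0,0],0],
    [[0,0,-4],[0,0,0],0],
    [[0,0,-3],[0,0,0],0],
    [[0,0,0],[0,0,0],0],
    [[0,0,0],[0,0,0],0],
    [[0,0,0],[0,0,0],0]
  ]
}}

```text
clock: 11.35
eef_pos: [0.4574, 0.248, 0.1114]
tool_rot: [0.707, 0.707, 0.001, 0.0]
ft_force: [-1.4, -1.6, 6.5]
grip_width: -0.0
grasp_force: 3.1
```

Call:
{"name": "drive_tool", "arguments": {
  "increments": [
    [[0,0,-1],[0,0,0],0],
    [[0,0,0],[0,0,0],0],
    [[0,0,0],[0,0,0],0],
    [[0,0,0],[0,0,0],0],
    [[0,0,0],[0,0,0],0],
    [[0,0,0],[0,0,0],0]
  ]
}}

```text
clock: 11.85
eef_pos: [0.4574, 0.248, 0.1104]
tool_rot: [0.707, 0.707, 0.001, 0.0]
ft_force: [-0.6, -1.5, 5.9]
grip_width: -0.0001
grasp_force: 3.1
```

Run:
```python
from fit import *
ims=[]
for n,cr in(("scene",(180,300,220,380)),("side",(180,255,290,390))):
    c=camera(n); f=4; im=cv2.resize(cv2.cvtColor(c["image"],cv2.COLOR_RGB2BGR),None,fx=f,fy=f)
    P=place(box(-65,-25,63,107,140,152),[.5057,.1636,.0068],-.042)
    cv2.polylines(im,[cv2.convexHull((proj(c,P)*f+1.5).astype(np.int32))],True,(0,255,255),1)
    ims.append(cv2.resize(im[cr[0]*f:cr[1]*f,cr[2]*f:cr[3]*f],(400,300)))
cv2.imwrite("pics/lev.png",np.hstack(ims)); print(get_obs()["eef_pos"],get_obs()["ft_force"])
```

```text
[0.45739387 0.24798825 0.11041428] [-1.32952542 -1.12716596  6.45895432]
```

View pics/lev.png

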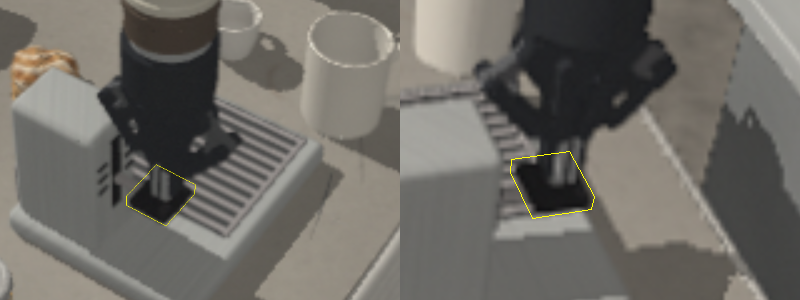

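The paddle sits in the outline predicted for 42 mm of travel, under the fingertips, and the mug is standing upright on the counter. I'm handing the job in.

```bash
python3 -c "
from workcell import job_done
print(job_done())"
```

```text
the job is handed in; nothing more can be done
None
```

The mug stands upright on the counter to the right of the rinser. The fingers hold the flush lever at about 42 mm, its third notch, pressing with about 6 N. I handed the job in at about 12 s on the robot's clock, and no verdict came back.

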